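# Level the roaster shelf with a spirit level

## Task

Pull the white drawer open, take out the spirit level and set it down on its base along the yellow strip on the roaster's tilted shelf, and let go of it. Then turn the blue levelling-foot knob clockwise until the bubble stands between the two black lines of the vial, and finish while still pressing down on the level (on its red pad) with about 10 N, the bubble still between the lines: do not let go at the end. Leave the mugs, jar, tin, scoop and trivet where they are.

Things in the scene. Friction and masses are not known exactly. Their poses are not given: they have to be found in the camera images.
- unit_drawer0 (a joint): how far the white drawer is pulled out, m: 0 shut, 0.18 at its stop. It slides along -x of unit_drawer0_handle with a light drag (a few N) and stays where it is left. Pull it out at least 0.15 m to have room for taking out the level.
- unit_drawer0_handle (a point): middle of the drawer's dark steel bar handle: a level round bar 11 mm thick, 120 mm long, 47 mm above the table, 35 mm (bar centre) in front of the drawer front. Axes: x into the cabinet (the drawer opens along -x), y along the bar, z up. It moves with the drawer.
- unit: the low wooden drawer unit, 260 mm deep, 300 mm wide, its top 85 mm above the table; origin under its middle, x away from its front. It stands left or right, the roaster on the other side. Drawer front rises to 74 mm, drawer walls to 63 mm, drawer floor 22 mm above the table. The level lies inside, its middle about 75 mm behind the front panel and within 20 mm of the mid-line.
- level: the spirit level, an aluminium bar 180 x 28 mm, 300 g, in the drawer at the start, upright, roughly across it. Origin mid-underside, x along its length, z up. Red press pad (46 x 28 mm, top 42 mm above the underside) at the middle; yellow-green vial on the +x half, centred 58 mm from the middle, top at 40 mm; black cap on the -x half. Grip it across its width; it works either way round.
- level_center (a point): the middle of the spirit level, half-way up (21 mm above its underside); axes as level.
- vial_mid (a point): the middle of the yellow-green vial, midway between its two black lines (20 mm apart), 58 mm from the level's middle and 36 mm above its underside; axes as level.
- bubble_mid (a point): the middle of the pale bubble (12 mm long) in the vial. It slides along the level's x towards the higher end, 0.6 mm from vial_mid per mrad of tilt, at most 22 mm, and takes about 1.5 s to settle. It stands between the lines when it is within 4 mm of vial_mid.
- shelf: the hinged plywood shelf (390 mm by 360 mm, 14 mm thick) that carries the white and steel roaster with its red toggle switch; hinged along its left edge (+y side) and carried by the levelling foot at its right front corner. Origin: on the hinge line. Its own axes: x away from the robot, y to the left, z up. At the start it leans 18 to 37 mrad down to the right.
- keep_clear (a point): an unmarked point on the table 0.45 m ahead of the robot's axis, in the clear middle. The things to be left alone stand at the table's sides: two mugs, the tin and the scoop on the left (beyond y = 0.45 m), the jar and the trivet on the right (beyond y = -0.48 m); none is over 160 mm high.
- level_spot (a point): centre of the yellow strip (190 x 34 mm) on the shelf's top face, 50 to 60 mm above the table; axes: x away from the robot, y along the strip, z out of the shelf. The strip runs along the front of the shelf; the roaster's front is 125 mm behind the strip's middle line and rises 190 mm above the shelf.
- foot (a joint): turn of the levelling knob, rad, 0 at the start, at most 2.4, clockwise seen from above. Each rad lifts the shelf's right side by 25 mrad of tilt, about 8 mm of rise at the knob, and moves the bubble about 15 mm. About 0.7 to 1.5 rad is needed. Drag about 0.15 Nm; it stays where it is left.
- foot_grip (a point): grip point of the blue levelling knob, on its vertical axis, 37 mm above the shelf: a bar 46 mm long along this point's x, 14 mm thick along its y, from 14 to 44 mm above the shelf. It turns with the knob. The knob is 185 mm to the right of the strip's centre, in line with the strip.

How it is judged:
By the outcome, as a careful person would: the job done as asked, in the order asked, and still so for the second after the job is handed in, while the arm keeps its last pose, push and grip.
It also fails if it takes over 72 s, if anything falls off the work surface, if the arm or the gripper's body presses on something with over 40 N, if the wrist force passes 120 N, or if a joint passes its speed limit or range.

## Robot

A 7-joint arm with a two-finger parallel gripper is mounted at the origin on the work surface. World frame = base frame: x ahead of the robot, y to its left, z up, the work surface at z = 0. Lengths are in m, angles in rad, forces in N, time in s.
With the tool pointing down it reaches from about 0.4 to 0.85 m from the base axis. Payload 10.4 kg.
Tool frame: the origin (TCP) lies at the very end of the fingers, on their centre line; the grasp point (between the pads) lies 19 mm behind it; z points along the fingers, y is the line along which they close (so a half turn about z gives the same grasp; the last joint's range is limited). The gripper opens to 87 mm and grips with 3 to 60 N. Pads are 19 mm wide; open, the fingers measure 117 mm over their backs; the gripper's body (75 mm by 190 mm) begins 51 mm behind the grasp point.
Start: joints at [-1.325, 0.332, -0.065, 1.46, 0.022, 1.35, -0.088], TCP at [0.166, 0.603, 0.223] pointing down, gripper open.
Joint ranges: [-2.6, 2.6], [-0.5, 2.12], [-1.47, 1.34], [0.16, 2.42], [-1.27, 4.41], [0.06, 2.06], [-2.6, 2.6]. Speed limits (rad/s): [2.22, 2.22, 2.79, 2.79, 3.14, 3.14, 3.14].

## Interface

Orientations are given as a rotation vector (axis times angle).
In Python, from workcell import env, eyes gives the robot as it stands. The module is installed in compiled form; this text tells all that it offers. Calls block until the motion is done:
- env.reach(position, orientation): joint-space move of the TCP to a pose.
- env.move_l(position, attitude=None, max_speed=0.15): straight line of the TCP; attitude=None keeps the orientation; max_speed is the mean speed in m/s.
- env.set_joints(angles): joint-space move.
- env.move_gripper(opening): finger opening in m; the grip force is fixed at half the most; returns when the fingers have stopped.
- env.hold(seconds).
- env.inverse_kinematics(position, orientation): joint angles nearest the present ones, or None.
- eyes.get_image(name): name is "side" or "top"; returns a dict with "img" (400x640x3 uint8, blue, green, red), "z_map" (400x640 float32, m along the optical axis (not along the pixel's ray), 0 where there is no reading), "fx", "fy", "cx", "cy" (pixels), "rvec" (rotation vector, rad) and "tvec" (3), from world to camera coordinates, as OpenCV has them. Camera axes: x right, y down, z forward; pixel columns grow to the right and rows downward; lengths in m; the calibration is good to about 2 mm. A picture is of the moment at which its call begins.
A pose or a line that the arm cannot do raises env.IKError and nothing moves.
- env.hand_in(): hands the job in; it is judged then, once.
Readings, each from a call of its own:
- env.get_time(): time.
- env.get_qpos(): joint angles.
- env.get_joint_velocities(): joint speeds.
- env.get_joint_torque(): joint torques, N m.
- env.get_tcp_pos(): TCP position.
- env.get_tcp_rot(): TCP orientation.
- env.get_contact_force(): force on the tool from outside, world axes, zero at the start.
- env.get_moment(): the same for the moment, N m.
- env.get_finger_gap(): finger opening in m.
- env.get_gripper_force(): force on a finger pad.
Only numpy, scipy, OpenCV 4.12 (cv2) and the standard library are available. Lean on these libraries where they do the work, as an engineer would, in place of code of your own. Each camera call takes 0.05 s, during which the arm holds its last target. There are 200 camera calls.

## Working session

There is one attempt and no reset: what is moved stays moved. The work goes in short steps, each a Python script; the robot and the scene stay as the last script left them, time stands still between calls to the robot, and variables do not carry over. Pictures are saved under pics/ and viewed, at most 10 in all, crops included, and the job is handed in when it is done.

```bash
mkdir -p pics
cat > h.py <<'E'
import numpy as np, cv2
from scipy.spatial.transform import Rotation as R
from workcell import env, eyes
def cam(n):
    d=eyes.get_image(n); d['R']=cv2.Rodrigues(np.array(d['rvec'],float))[0]; d['t']=np.array(d['tvec'],float).ravel(); return d
def pts(d,mask):
    v,u=np.nonzero(mask & (d['z_map']>0)); z=d['z_map'][v,u]
    c=np.c_[(u-d['cx'])/d['fx']*z,(v-d['cy'])/d['fy']*z,z]
    return (c-d['t'])@d['R']
def ray(d,u,v,h):
    o=-d['R'].T@d['t']; r=d['R'].T@np.array([(u-d['cx'])/d['fx'],(v-d['cy'])/d['fy'],1]); return o+r*(h-o[2])/r[2]
def down(yaw): # tool y axis (closing) at angle yaw from world y, pointing down
    return (R.from_euler('z',yaw)*R.from_euler('x',np.pi)).as_rotvec()
E
python3 - <<'E'
from h import *
for n in('top','side'):
    d=cam(n); cv2.imwrite(f'pics/{n}0.png',d['img']); print(n,-d['R'].T@d['t'],d['R'][2],d['fx'])
    np.savez(f'pics/{n}0.npz',**d)
print(env.get_time(),env.get_tcp_pos(),env.get_tcp_rot(),env.get_contact_force())
E
```

```text
top [0.43959711 0.03220659 1.40056438] [ 1.19987783e-01 -3.13791200e-04 -9.92775319e-01] 446.36511495705884
side [ 0.13615789 -0.59582819  0.82219362] [ 0.43682384  0.55845156 -0.70520691] 389.1376816841852
0.1 [0.16587197 0.60225632 0.22187299] [-4.20838375e-01 -3.11316938e+00  1.86850198e-03] [ 0.80382337 -0.79207661 -0.29898746]
```

View pics/top0.png

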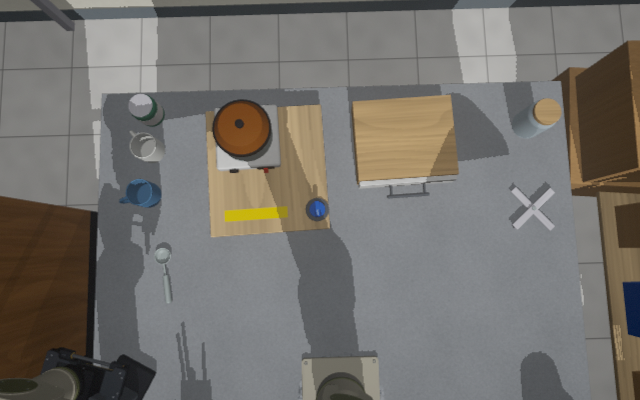

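View pics/side0.png

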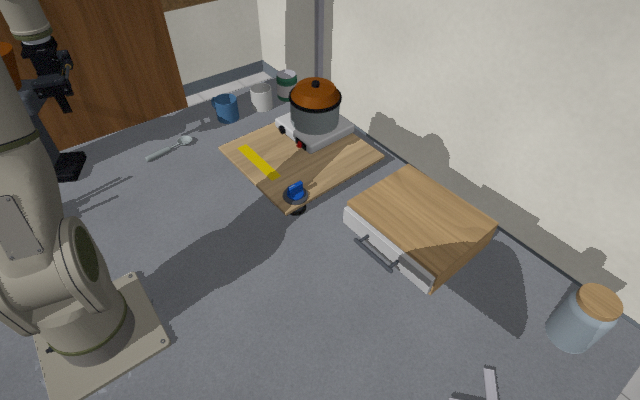

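The top view shows the strip at (256,214), the knob at (317,209), the handle at (408,192) and the unit top at about (355–457, 97–183). The side view agrees, with the unit on the right and the roaster on the left.

Run:
```python
from h import *
d=dict(np.load('pics/top0.npz')); im=d['img']; hsv=cv2.cvtColor(im,cv2.COLOR_BGR2HSV)
def reg(m,x0,y0,x1,y1):
    o=np.zeros(m.shape,bool);o[y0:y1,x0:x1]=m[y0:y1,x0:x1];return o
H,S,V=[hsv[...,i].astype(int) for i in range(3)]
def rect(m,h):
    c=max(cv2.findContours(m.astype(np.uint8),0,2)[0],key=cv2.contourArea)
    b=cv2.boxPoints(cv2.minAreaRect(c)); return np.array([ray(d,u,v,h)[:2] for u,v in b])
yel=reg((H>22)&(H<35)&(S>180),200,190,310,240)
p=pts(d,yel);print('strip',rect(yel,.055),p.mean(0))
blue=reg((H>100)&(H<130)&(S>120),295,190,335,230); p=pts(d,blue); print('knob',blue.sum(),p.min(0),p.max(0),p.mean(0)); top=p[p[:,2]>p[:,2].max()-.006];print('knobtop',top.mean(0),len(top))
if len(top)>3: print(np.linalg.svd(top[:,:2]-top[:,:2].mean(0),full_matrices=False)[2][0], (top.max(0)-top.min(0)))
un=reg((S>60)&(H<25),345,85,470,190)
p=pts(d,un);m=abs(p[:,2]-.085)<.008; print('unit',rect(un,.085),m.sum())
hd=reg((V<75),384,186,432,200)
p=pts(d,hd);print('handle',hd.sum(),rect(hd,.047),np.median(p[:,2]))
sh=reg((S>60)&(H<22),290,115,320,195)|reg((S>60)&(H<22),215,185,300,232); p=pts(d,sh)
A=np.c_[p[:,:2],np.ones(len(p))]; print('plane',np.linalg.lstsq(A,p[:,2],rcond=None)[0])
crop=im[80:250,190:480]; cv2.imwrite('pics/c1.png',cv2.resize(crop,None,fx=2.7,fy=2.7,interpolation=cv2.INTER_CUBIC))
```

```text
strip [[0.56616419 0.33515708]
 [0.57429896 0.14846953]
 [0.5418985  0.14673724]
 [0.53381182 0.33288981]] [0.55371015 0.24108337 0.05651246]
knob 182 [0.54000188 0.03318718 0.05655888] [0.58273901 0.07583678 0.10067017] [0.56201974 0.05432162 0.07458189]
knobtop [0.56279121 0.05305426 0.0967637 ] 31
[-0.99999332 -0.00365385] [0.03837866 0.01430425 0.00589936]
unit [[ 0.88610145 -0.05521073]
 [ 0.90380786 -0.3652675 ]
 [ 0.65059265 -0.36990763]
 [ 0.63368452 -0.06674925]] 7869
handle 1 [[ 0.62457867 -0.27137402]
 [ 0.62457867 -0.27137402]
 [ 0.62457867 -0.27137402]
 [ 0.62457867 -0.27137402]] 0.051065585915723403
plane [0.00012326 0.02834487 0.04880783]
```

View pics/c1.png

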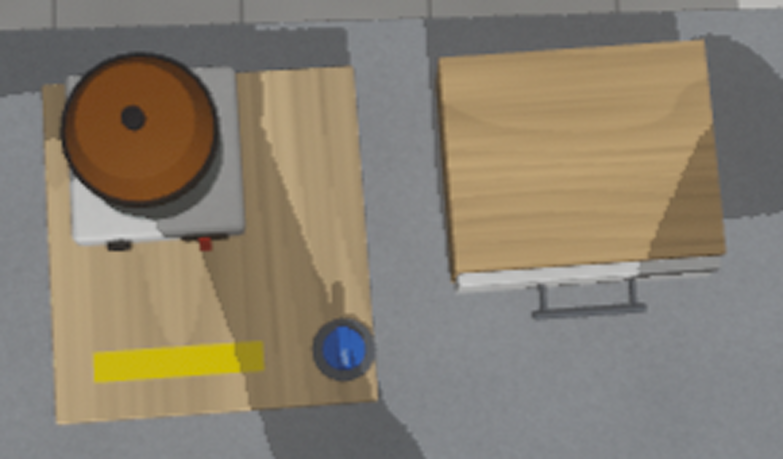

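The handle bar runs from (387,197) to (429,194). The knob bar lies nearly along world x. Next I grip and pull the handle.

Run:
```python
from h import *
d=dict(np.load('pics/top0.npz'))
a,b=ray(d,387.9,196.7,.047),ray(d,428.7,194.1,.047); c=(a+b)/2; print(a,b,c)
y=0.056
x=np.array([np.cos(y),np.sin(y),0])
for k in (y-np.pi/2,y+np.pi/2):
    print(k,[env.inverse_kinematics(p,down(k)) for p in (c+[0,0,.1],c-.17*x-[0,0,.016])])
```

```text
[ 0.59465656 -0.16256012  0.047     ] [ 0.59913588 -0.28740349  0.047     ] [ 0.59689622 -0.22498181  0.047     ]
-1.5147963267948965 [array([-0.49192215,  0.68101681,  1.15822971,  1.56479102, -0.63766452,
        1.32041987, -2.33819899]), array([-0.57769307,  0.48671139,  1.17468661,  2.06111799, -0.55578125,
        0.95767142, -2.19119247])]
1.6267963267948966 [array([-0.42831576,  0.60086953,  1.02331904,  1.56211537, -0.52816087,
        1.2795794 ,  0.72797199]), array([-0.65756677,  0.64657985,  1.32890663,  2.06291469, -0.74417442,
        1.04221644,  1.10415637])]
```

Run:
```python
from h import *
y=.056; x=np.array([np.cos(y),np.sin(y),0]); c=np.array([.597,-.225,0]); o=down(y+np.pi/2)
env.reach(c+[0,0,.16],o); print(env.get_time())
env.move_gripper(.026)
env.move_l(c+[0,0,.032]); print(env.get_time(),env.get_contact_force())
env.move_gripper(0); print(env.get_finger_gap(),env.get_contact_force())
p=env.get_tcp_pos(); 
env.move_l(p-.168*x); print(env.get_time(),env.get_tcp_pos(),env.get_contact_force(),env.get_finger_gap())
env.move_gripper(.026); env.move_l(env.get_tcp_pos()+[0,0,.16],max_speed=.25)
q=env.get_tcp_pos(); env.reach([.5,.0,.3],o); print(env.get_time())
d=cam('top'); np.savez('pics/top1.npz',**d)
cv2.imwrite('pics/c2.png',cv2.resize(d['img'][80:260,300:500],None,fx=3,fy=3,interpolation=cv2.INTER_CUBIC))
```

```text
3.3667
5.5667 [ 0.11798029 -0.4848619   0.37785547]
0.00997360411468207 [-4.9119599   1.12720515  5.4585536 ]
7.3 [ 0.42821454 -0.23212694  0.03237035] [-1.17790708 10.50414779  8.89822085] 0.009707517770306373
9.775
```

View pics/c2.png

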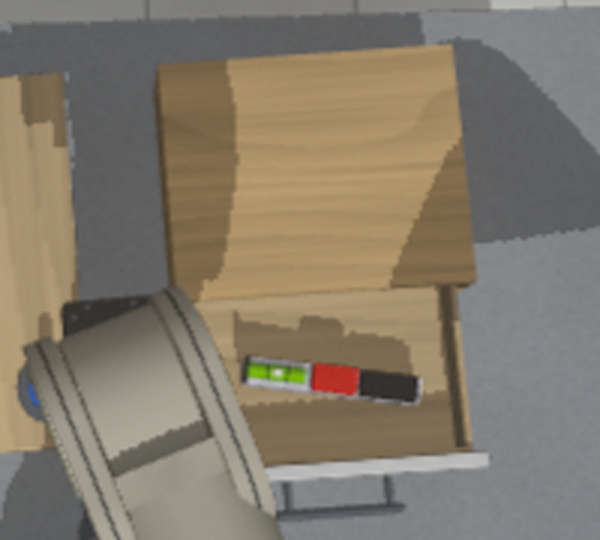

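```bash
cat >> h.py <<'E'
def level(d,hz,box):
    u0,v0,u1,v1=box; hsv=cv2.cvtColor(d['img'],cv2.COLOR_BGR2HSV); H,S,V=[hsv[...,i].astype(int) for i in range(3)]
    B=np.zeros(H.shape,bool); B[v0:v1,u0:u1]=True
    out=[]
    for m in (((H<8)|(H>172))&(S>150)&(V>80), (H>32)&(H<65)&(S>120)&(V>80)):
        n,lab,st,ce=cv2.connectedComponentsWithStats((m&B).astype(np.uint8)); i=1+np.argmax(st[1:,4]); out.append((st[i],ray(d,*ce[i],hz)))
    return out
E
python3 - <<'E'
from h import *
d=dict(np.load('pics/top1.npz')); r,v=level(d,.063,(370,185,450,225)); print(r,v)
a=(v[1]-r[1])[:2]; print(np.linalg.norm(a),np.arctan2(-a[0],a[1]))
for y in (-.1,.04):
  for k in (y-np.pi/2,y+np.pi/2): print(k,env.inverse_kinematics([r[1][0],r[1][1],.04],down(k)),env.inverse_kinematics([.554,.241,.08],down(k)))
E
```

```text
(array([404, 201,  16,  11, 134], dtype=int32), array([ 0.56348051, -0.22862023,  0.063     ])) (array([382, 201,  20,   7,  77], dtype=int32), array([ 0.57093466, -0.16817964,  0.063     ]))
0.06089852253515001 -0.12271051952799199
-1.6707963267948966 [-0.50643048  0.79171898  1.15532615  1.74038178 -0.79076849  1.15746185
 -2.35221104] [ 0.29361258  0.64634118 -1.05206837  1.63772098  0.59275689  1.21182865
  2.15285788]
1.4707963267948965 [-0.50643048  0.79171898  1.15532615  1.74038178 -0.79076849  1.15746185
  0.78938162] [-0.91466572  0.44098589  0.54009895  1.70523966 -0.25352627  1.06559103
 -0.39307657]
-1.5307963267948965 [-0.50643048  0.79171898  1.15532615  1.74038178 -0.79076849  1.15746185
 -2.21221104] [ 0.39234068  0.7769075  -1.24819709  1.63348854  0.76129807  1.30103279
  2.19279395]
1.6107963267948966 [-0.50643048  0.79171898  1.15532615  1.74038178 -0.79076849  1.15746185
  0.92938162] [-0.91466572  0.44098589  0.54009895  1.70523966 -0.25352627  1.06559103
 -0.25307657]
```

Run:
```python
from h import *
k=-.123+np.pi/2; o=down(k); c=np.array([.5635,-.2286,0])
env.reach(c+[0,0,.2],o); env.move_gripper(.055)
env.move_l(c+[0,0,.035]); print(env.get_time(),env.get_contact_force())
env.move_gripper(.0); print(env.get_finger_gap(),env.get_gripper_force(),env.get_contact_force(),env.get_tcp_pos())
env.move_l(env.get_tcp_pos()+[0,0,.165]); print(env.get_time(),env.get_finger_gap(),env.get_contact_force())
t=np.array([.554,.241,.2]); ot=(R.from_euler('x',.028)*R.from_rotvec(down(.0435+np.pi/2))).as_rotvec()
try: env.move_l(t,ot,max_speed=.25)
except env.IKError: print('ik'); env.reach(t,ot)
print(env.get_time(),env.get_tcp_pos(),env.get_finger_gap(),env.get_qpos())
env.move_l([.554,.241,.085],ot)
f0=env.get_contact_force(); z=.085; print(f0)
while z>.06:
    z-=.0025 if z<.074 else .005
    env.move_l([.554,.241,z],ot,max_speed=.05); f=env.get_contact_force()
    if f[2]-f0[2]>3: break
print(z,f,env.get_tcp_pos(),env.get_time())
```

```text
13.2917 [0.23226857 0.09450853 0.36724872]
0.027912514906144395 29.783958862535655 [-1.74747188  0.64505477  1.30258898] [ 0.56344567 -0.22849022  0.03505353]
15.1333 0.02785787210886046 [-0.24507342  0.58454997 -3.04277571]
17.1583 [0.5543136  0.23956815 0.20017763] 0.02764541992249085 [-1.319343    0.50037647  1.15649469  1.60714027 -0.49607863  1.34105598
 -0.05216062]
[-1.17560178  0.3284136  -2.49173595]
0.06749999999999999 [-5.83166398 -1.1198509  12.62935934] [0.55437767 0.2410797  0.06887962] 19.075
```

Contact at the expected height. Now I release, rise, and go to the knob, looking once on the way.

Run:
```python
from h import *
env.move_gripper(.045); p=env.get_tcp_pos(); env.move_l(p+[0,0,.13],max_speed=.25)
y=.0435
for k in (y,y+np.pi): print(env.inverse_kinematics([.5625,.0545,.16],down(k)),env.inverse_kinematics([.5625,.0545,.075],down(k-1.5)))
env.reach([.5,-.1,.28],down(0)); print(env.get_time())
d=cam('top'); np.savez('pics/top2.npz',**d); print(level(d,.096,(215,180,310,240)))
cv2.imwrite('pics/c3.png',cv2.resize(d['img'][180:250,200:340],None,fx=5,fy=5,interpolation=cv2.INTER_CUBIC))
```

```text
[-1.09469133  0.44732244  1.16953848  1.74983446 -0.43491144  1.23787446
 -1.34034876] [ 0.76219874  0.68957352 -1.2438594   1.74257958  0.69322675  1.23111147
  2.591361  ]
[-0.8943866   0.31888953  0.86445984  1.74286054 -0.25885017  1.19924093
  1.65457533] [-1.01182646  0.54328886  1.06706981  1.83071566 -0.53545702  1.09151011
  0.36827049]
21.7167
[(array([247, 207,  15,  10, 135], dtype=int32), array([0.55613072, 0.23859194, 0.096     ])), (array([224, 211,  21,   5,  82], dtype=int32), array([0.55333553, 0.29465298, 0.096     ]))]
```

View pics/c3.png

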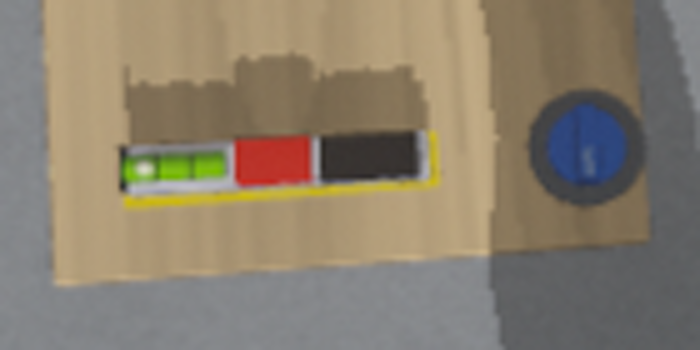

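The level stands on the strip. Its bubble is at crop (145,168), left of the lines at about 160 and 195, so I need roughly 1.15 rad. The knob bar points along x.

Run:
```python
from h import *
k=np.pi+.01; c=np.array([.5625,.0545,0])
env.reach(c+[0,0,.18],down(k)); env.move_gripper(.045)
env.move_l(c+[0,0,.072]); print(env.get_time(),env.get_contact_force())
env.move_gripper(0); print(env.get_finger_gap(),env.get_contact_force(),env.get_tcp_pos())
a=0
while a<1.04:
    a+=.15; env.move_l(c+[0,0,.072+.008*a],down(k-a),max_speed=.05)
    print(round(a,2),env.get_contact_force().round(1),env.get_moment().round(2),env.get_time())
env.hold(1.5)
for n,(u0,v0,u1,v1) in dict(top=(200,180,340,250),side=(220,125,320,220)).items():
    d=cam(n); np.savez(f'pics/{n}3.npz',**d); I=cv2.resize(d['img'][v0:v1,u0:u1],(700,350) if n=='top' else (700,665),interpolation=cv2.INTER_CUBIC)
    J=I if n=='top' else np.vstack([J[:300],cv2.resize(I[:460],(700,290))])
cv2.imwrite('pics/c4.png',J); print(env.get_time())
```

```text
25.1333 [0.4460272  0.39937677 0.34378503]
0.014117392242470637 [-0.21394972  0.63391917  1.49759679] [0.56259179 0.05478914 0.07220195]
0.15 [-1.   0.8  2. ] [ 0.29  0.08 -0.1 ] 26.075
0.3 [-1.6 -0.7  3.8] [ 0.05  0.2  -0.13] 26.375
0.45 [-1.9 -1.3  5.1] [-0.3   0.38 -0.08] 26.675
0.6 [-2.9 -2.3  5.3] [-0.49  0.62 -0.03] 26.975
0.75 [-3.5 -2.7  6.8] [-0.64  0.79 -0.11] 27.275
0.9 [-3.8 -3.2  6.5] [-0.79  1.01 -0.11] 27.575
1.05 [-4.5 -2.6  7.2] [-0.91  1.27 -0.06] 27.875
29.475
```

View pics/c4.png

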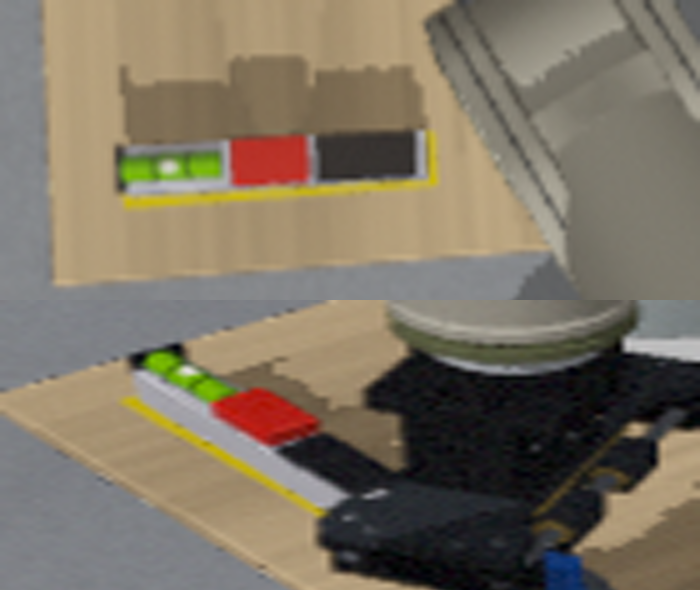

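The bubble is now near the middle, at crop (170,167) with the vial middle at about 172. I'll quantify that on the profile, then trim.

```bash
cat >> h.py <<'E'
def bubble(d,box=(215,180,262,240)):
    u0,v0,u1,v1=box; im=cv2.resize(d['img'][v0:v1,u0:u1],None,fx=8,fy=8,interpolation=cv2.INTER_CUBIC)
    hsv=cv2.cvtColor(im,cv2.COLOR_BGR2HSV).astype(int); H,S,V=hsv[...,0],hsv[...,1],hsv[...,2]
    g=((H>32)&(H<65)&(S>120)).astype(np.uint8); g=cv2.morphologyEx(g,cv2.MORPH_CLOSE,np.ones((33,33)))
    n,l,st,ce=cv2.connectedComponentsWithStats(g); i=1+np.argmax(st[1:,4]); x,y,w,h,_=st[i]; m=l==i
    m=cv2.erode(m.astype(np.uint8),np.ones((17,9)))>0
    # profile of red channel (bubble bright) and value (lines dark) per column
    cols=range(x,x+w,4); return (x/8+u0,(x+w)/8+u0,[(round(c/8+u0,1),int(im[y+h//2-8:y+h//2+8,c,2].mean()),int(im[y+h//2-8:y+h//2+8,c,1].mean())) for c in cols])
E
python3 - <<'E'
from h import *
d=dict(np.load('pics/top3.npz')); print(bubble(d))
E
```

```text
(np.float64(223.875), np.float64(244.125), [(223.9, 88, 106), (224.4, 90, 129), (224.9, 97, 149), (225.4, 107, 163), (225.9, 110, 168), (226.4, 109, 165), (226.9, 109, 165), (227.4, 110, 166), (227.9, 111, 168), (228.4, 111, 169), (228.9, 110, 168), (229.4, 107, 163), (229.9, 98, 149), (230.4, 92, 138), (230.9, 95, 137), (231.4, 109, 147), (231.9, 135, 163), (232.4, 162, 180), (232.9, 186, 195), (233.4, 196, 200), (233.9, 200, 202), (234.4, 191, 198), (234.9, 177, 194), (235.4, 157, 187), (235.9, 131, 175), (236.4, 109, 163), (236.9, 92, 144), (237.4, 90, 135), (237.9, 99, 149), (238.4, 113, 171), (238.9, 119, 179), (239.4, 118, 178), (239.9, 118, 179), (240.4, 118, 178), (240.9, 118, 178), (241.4, 118, 178), (241.9, 120, 180), (242.4, 119, 180), (242.9, 114, 175), (243.4, 110, 169), (243.9, 116, 158)])
```

The lines are at 230.5 and 237.3 and the bubble middle at 233.9, so it is centred. Next I release the knob and press the pad, with the tool leaned right so the top camera still sees the vial.

Run:
```python
from h import *
env.move_gripper(.04); env.move_l(env.get_tcp_pos()+[0,0,.12],max_speed=.25)
o=(R.from_euler('x',.26)*R.from_rotvec(down(.0435+np.pi/2))).as_rotvec()
print('zaxis',R.from_rotvec(o).as_matrix()[:,2])
p=np.array([.5557,.230,0])
env.reach(p+[0,0,.2],o); env.move_gripper(0)
env.move_l(p+[0,0,.115]); env.hold(.3); f0=env.get_contact_force(); z=.115; print(f0,env.get_time())
while z>.085:
    z-=.002 if z>.106 else .0007
    env.move_l(p+[0,0,z],max_speed=.04); f=env.get_contact_force()-f0
    if f[2]>8.5: break
env.hold(.3); print(z,env.get_contact_force()-f0,env.get_tcp_pos(),env.get_time())
np.save('f0.npy',np.r_[f0,z])
env.hold(1.5); print(env.get_contact_force()-f0)
d=cam('top'); np.savez('pics/top4.npz',**d)
cv2.imwrite('pics/c5.png',cv2.resize(d['img'][170:250,200:340],None,fx=5,fy=5,interpolation=cv2.INTER_CUBIC))
```

```text
zaxis [ 2.77555756e-17  2.57080552e-01 -9.66389978e-01]
[ 0.32746901 -0.17237436 -0.29843581] 33.5333
0.10289999999999998 [-3.78246219 -3.43092493 10.7846956 ] [0.55596991 0.23011703 0.10379731] 35.8333
[-4.16996997 -2.65181711 10.86505908]
```

View pics/c5.png

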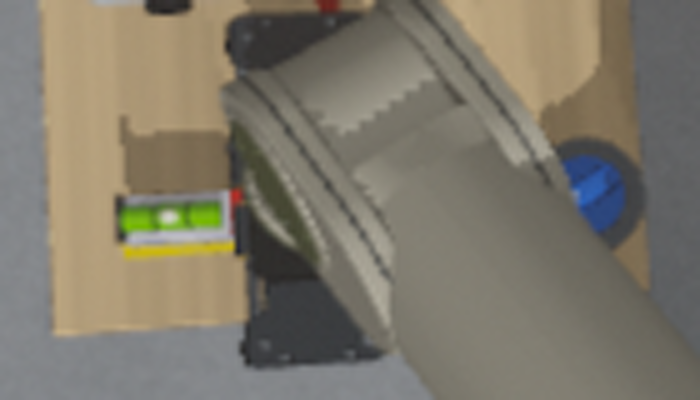

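The vial is fully visible, with the bubble at crop (168,217), centred. The tool edge touches about 5 mm from the pad's end, so I'll lift, shift 8 mm toward the pad's middle, press again and check.

Run:
```python
from h import *
p=np.array([.5557,.239,0])
q=env.get_tcp_pos(); env.move_l([q[0],q[1],.113],max_speed=.05); env.move_l(p+[0,0,.113],max_speed=.05); env.hold(.3); f0=env.get_contact_force(); z=.113; print(f0)
while z>.085:
    z-=.002 if z>.107 else .0006
    env.move_l(p+[0,0,z],max_speed=.04); env.hold(.1); f=env.get_contact_force()-f0
    if f[2]>9: break
env.hold(2); print(z,env.get_contact_force()-f0,env.get_tcp_pos(),env.get_time())
d=cam('top'); np.savez('pics/top5.npz',**d); print([(a,b,c) for a,b,c in bubble(d)[2] if 228<a<241]) 
cv2.imwrite('pics/c6.png',cv2.resize(d['img'][190:250,210:270],None,fx=8,fy=8,interpolation=cv2.INTER_CUBIC))
np.save('f0.npy',f0)
```

```text
[-0.69499302  0.35247362  1.27950697]
0.10279999999999997 [-2.67994178 -3.08545432 10.19174821] [0.55601112 0.23911042 0.1037379 ] 43.8583
[(228.4, 110, 169), (228.9, 109, 167), (229.4, 106, 162), (229.9, 96, 148), (230.4, 90, 137), (230.9, 93, 136), (231.4, 107, 146), (231.9, 134, 163), (232.4, 162, 180), (232.9, 185, 195), (233.4, 196, 200), (233.9, 199, 202), (234.4, 191, 198), (234.9, 177, 194), (235.4, 158, 188), (235.9, 130, 176), (236.4, 107, 163), (236.9, 90, 143), (237.4, 89, 134), (237.9, 98, 148), (238.4, 112, 171), (238.9, 118, 179), (239.4, 117, 178), (239.9, 117, 178), (240.4, 117, 178), (240.9, 118, 179)]
```

View pics/c6.png

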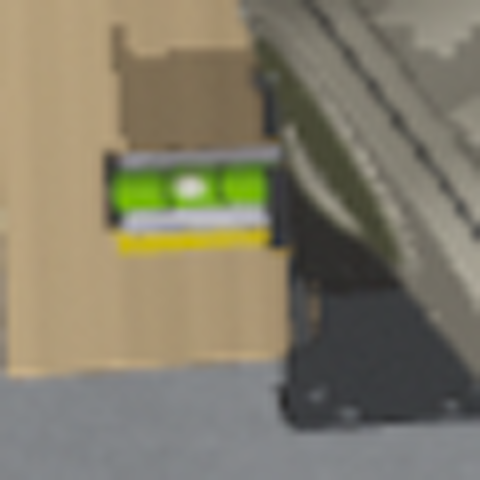

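The bubble stands at crop (190,187), midway between its lines, and the press force is about 10–11 N.

Run:
```python
from h import *
print(env.get_contact_force(),env.get_time()); print(env.hand_in())
```

```text
[-4.03278762 -3.42649051 11.99191041] 43.9083
the job is handed in; nothing more can be done
None
```

I handed the job in at 43.9 s with the drawer open about 0.17 m, the level on the yellow strip, the knob turned about 1.05 rad and the bubble midway between the lines; the tool was still pressing the red pad at about 10–12 N, and the mugs, jar, tin, scoop and trivet were not touched.

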